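Lock the chain drive and hold its tensioner back

TASK

The chain drive is about to get its chain. First take the red lock pin out of the wooden rack, push it fully home in the hole of the yellow block inside the sprocket and let go of it; then, with the gripper's fingers on the orange lug, swing the spring-loaded blue tensioner arm counterclockwise (seen from above) all the way to its red stop. Finish while still holding it there with the fingers, so that a teammate can lay the chain; leave the blue pin, the multimeter and the tape roll alone.

Things in the scene. Friction and masses are not known exactly. Their poses are not given: they have to be found in the camera images.
- drive: Chain-drive module fixed to the bench: aluminium plate 260 x 240 x 12 mm lying flat, with a dark sprocket 140 mm across (top 28 mm above the bench, hub top 40) centred at (50, 45) mm. Origin: centre of the plate's underside, on the bench (z = 0); x, y along the 260 and 240 mm sides, z up. mm offsets elsewhere are in this frame. Its place and yaw vary.
- lock_hole (a point): Centre of the mouth of the lock hole, 36 mm above the bench, at (50, 11, 36) mm in the drive's frame: a vertical round hole 10.5 mm wide, slightly chamfered, 24 mm deep to the plate, in a yellow block 26 x 26 mm that stands up through a window between two sprocket spokes.
- tensioner (a joint): Swing of the tensioner arm about its upright pivot at (-30, 0) mm in the drive's frame; the arm points along (value - 2.30) rad from the drive's x. 0 = sprung back at rest, as at the start; grows counterclockwise seen from above to 0.80 at the red stop (post 12 mm wide, top 38 mm above the bench). The spring pulls back to 0: 2 N at the lug at rest, 5 N at the stop; it stays only while held.
- tensioner_pivot (a point): The moving blue arm: a bar 120 x 18 x 9 mm, its top 31 mm above the bench, with a white idler wheel 40 mm wide (top 39 mm) 74 mm from the pivot and the orange lug 110 mm from the pivot. This point: centre of the top of the steel pivot post, 46 mm above the bench; its x axis points from the pivot to the lug and turns with the arm.
- lug_top (a point): Centre of the top of the orange lug, 86 mm above the bench: an upright round post 14 mm across rising 55 mm clear above the blue arm, 110 mm from the pivot axis. It moves with the arm. Push it or pinch it from above.
- pin_rack: Wooden pin rack, fixed, 50 x 130 x 30 mm, origin at the centre of its underside on the bench, y along its 130 mm side. Two upright holes 10.5 mm wide and 22 mm deep at y = -35 and +35 mm; one holds the red pin, the other the blue pin, either way round.
- lock_pin: The red lock pin, standing upright in the rack: shaft 9 mm across, 80 mm tall overall, with a round head 18 mm across and 14 mm tall at its top, about 60 g. Origin: centre of its lower end (8 mm above the bench when in the rack); z along the pin, up towards the head.
- lock_pin_tip (a point): Centre of the lower end of the red lock pin. Fully home it stands on the plate, 12 mm above the bench.
- spare_pin: Bystander: a blue pin of the same size and shape, in the other hole of the rack. Origin: centre of its lower end.
- multimeter: Bystander: a yellow multimeter lying on the bench, 150 x 75 x 34 mm. Origin: centre of its underside.
- tape_roll: Bystander: a black roll of tape lying flat, 90 mm across, 20 mm high. Origin: centre of its underside.

How it is judged:
By the outcome, as a careful person would: the job done as asked, in the order asked, and still so for the second after the job is handed in, while the arm keeps its last pose, push and grip.
It also fails if it takes over 53 s, if anything falls off the work surface, if the arm or the gripper's body presses on something with over 40 N, if the wrist force passes 120 N, or if a joint passes its speed limit or range.

ROBOT

A 7-joint arm with a two-finger parallel gripper is mounted at the origin on the work surface. World frame = base frame: x ahead of the robot, y to its left, z up, the work surface at z = 0. Lengths are in m, angles in rad, forces in N, time in s.
With the tool pointing down it reaches from about 0.425 to 0.925 m from the base axis. Payload 6.8 kg.
Tool frame: the origin (TCP) lies between the finger pads; the fingertips stand 17 mm ahead of it and the grasp point (between the pads) lies 2 mm behind it; z points along the fingers, y is the direction in which the jaws open and shut (so a half turn about z gives the same grasp; the last joint's range is limited). The gripper opens to 85 mm and grips with 20 to 120 N. Pads are 22 mm wide; open, the fingers measure 114 mm over their backs; the gripper's body (76 mm by 85 mm) begins 54 mm behind the grasp point. The pads swing forward as they close: fully open they stand 13 mm farther back than shut.
Start: joints at [-1.438, 0.477, 0.022, 1.555, -0.011, 1.109, -0.083], TCP at [0.161, 0.656, 0.248] pointing down, gripper open.
Joint ranges: [-2.96, 2.96], [-0.34, 2.1], [-1.41, 1.46], [0.24, 2.44], [-1.37, 4.51], [0.17, 1.92], [-2.96, 2.96]. Speed limits (rad/s): [2.39, 2.39, 3.14, 3.14, 3.14, 3.14, 3.14].

INTERFACE

Orientations are given as a unit quaternion [w, x, y, z].
In Python, from station import bot gives the robot as it stands. The module is installed in compiled form; this text tells all that it offers.
- The arm moves only by the tool carry_out, never from a script. Its argument "moves" is a list of rows, each a list of 3 entries, a list of its own where there are three numbers: the turn, a rotation vector about the tool's x, y, z in degrees, then the shift along the tool's x, y, z in cm, then the finger opening in cm, from 0 to 8.54. A call has 1 to 5 rows; each row is the pose to reach, as a shift and turn from the pose commanded when the call began, along the tool's axes at that moment; what a row does not reach only later rows make up. A row lasts 1/8 s, in which the tool goes at most 62.5 mm and 10.7 degrees, less where a joint would pass 70% of its speed; a pose out of reach is approached as far as the arm can. A call with a gripper value outside its range is refused whole. The fingers move at their own pace and stop on an object; "newtons" is the grip in N (left out, the last holds). Time passes only in rows, so rows that repeat a pose let the fingers close. It gives the time, the measured TCP pose, the force and the opening at its end, in the units of the state.
- bot.get_obs(): the state, without advancing time (a new reading comes with each control period).
- bot.read_camera(name): name is "side" or "top" or "wrist"; returns the picture (400x640x3 uint8, red, green, blue); there is no depth.
- bot.camera_info(name): a dict with "vertical_fov" (degrees; the focal length in pixels is half the picture's height over the tangent of half this angle, whatever the lens; pixels are square), "cx", "cy" (the principal point, pixels), "k1" (the pictures are not rectified: a ray, as slopes to the right and down, at radius r is drawn at 1 + k1 r^2 times it, then the intrinsics apply), "position" and "attitude" of the camera in the world. Camera axes: x right, y up, looking along -z (the intrinsics and any distortion apply to the point x, -y, -z); pixel columns grow to the right and rows downward; lengths in m; the calibration is good to about 2 mm. A picture is of the moment at which its call begins: read the wrist's pose just before it. camera_info takes no time and is no camera call; for the wrist camera it gives the pose at the moment of the call.
- bot.hand_in(): hands the job in, once; it reports no verdict.
Trained networks look in the newest picture that a camera, given by its name, has taken for a name from the list of things; names that differ only in an ending like _2 or _b are one class to them, and where a whole thing is asked for, a point or a joint stands for the part that bears it (a point fixed in the world has none). Each returns a list of dicts, best first, with "score" (0 to 1); they miss things now and then, are a little off and sometimes report something else, mostly with a low value. They report only what shows in the picture. A call takes as long as a camera call.
- bot.silhouettes(label, camera): "region" (400x640 bool, what is visible of it) and "location" ([column, row] in pixels, amid what is visible of it).
The state is a dict: "t": time; "q": joint angles; "joint_vel": joint speeds; "joint_torque": joint torques, N m; "eef_pos": TCP position; "tool_rot": TCP orientation; "contact_force": force on the tool from outside, world axes, zero at the start; "torque": the same for the moment, N m; "gripper_width": opening from 0.0 (shut) to 1.0 (fully open).
Only numpy, scipy, OpenCV 4.12 (cv2) and the standard library are available. Lean on these libraries where they do the work, as an engineer would, in place of code of your own. Each camera call takes 0.05 s, during which the arm holds its last target. There are 200 camera calls.

## Working session

There is one attempt and no reset: what is moved stays moved. The work goes in short steps, Python scripts to look and compute and a tool call to move; the robot and the scene stay as the last step left them, time stands still between calls to the robot, and variables do not carry over. Pictures are saved under pics/ and viewed, about 8 in all and at most 12, crops included, and the job is handed in when it is done.

Besides the shell and the picture viewer there is one more tool, called after ">>>" in YAML: its name, and indented under it one key for each argument. carry_out: Moves the arm, as the interface text tells. Its arguments: {"type":"object","properties":{"moves":{"type":"array"},"newtons":{"type":"number"}},"required":["moves"]}

```bash
mkdir -p pics; cat > h.py <<'E'
import numpy as np, cv2
from scipy.spatial.transform import Rotation as R
from station import bot
def rot(q): return R.from_quat(np.r_[q[1:],q[0]]).as_matrix()
def cam(name):
    c=bot.camera_info(name); a=np.array(c['attitude'],float)
    M=a if a.shape==(3,3) else rot(a)
    f=200/np.tan(np.radians(c['vertical_fov'])/2)
    return c,M,np.array(c['position']),f
def ray(name,px,C=None):
    c,M,p,f=C or cam(name)
    u=(px[0]-c['cx'])/f; v=(px[1]-c['cy'])/f; x,y=u,v
    for _ in range(20):
        s=1+c['k1']*(x*x+y*y); x,y=u/s,v/s
    return p,M@np.array([x,-y,-1.])
def at_z(name,px,z,C=None):
    p,d=ray(name,px,C); return p+d*(z-p[2])/d[2]
def proj(name,P,C=None):
    c,M,p,f=C or cam(name)
    q=M.T@(np.array(P)-p); x,y=q[0]/-q[2],-q[1]/-q[2]
    s=1+c['k1']*(x*x+y*y); return np.array([c['cx']+f*x*s,c['cy']+f*y*s])
def snap(name,fn=None):
    im=bot.read_camera(name)
    if fn: cv2.imwrite('pics/'+fn,im[:,:,::-1])
    return im
def tool():
    o=bot.get_obs(); return np.array(o['eef_pos']),rot(o['tool_rot']),o
E
python3 - <<'E'
from h import *
o=bot.get_obs(); print(o)
a=snap('top'); b=snap('side')
cv2.imwrite('pics/1.png',cv2.resize(np.vstack([a,b])[:,:,::-1],(480,600),interpolation=cv2.INTER_AREA))
cv2.imwrite('pics/top.png',a[:,:,::-1]);cv2.imwrite('pics/side.png',b[:,:,::-1])
for n in ('top','side','wrist'): print(n,bot.camera_info(n))
for n in ('top','side'):
  for l in ('drive','lock_hole','lug_top','tensioner_pivot','pin_rack','lock_pin','spare_pin','lock_pin_tip','multimeter','tape_roll'):
    print(n,l,[(round(s['score'],2),np.round(s['location'],1),s['region'].sum()) for s in bot.silhouettes(l,n)][:3])
E
```

```text
{'t': 0.0, 'q': array([-1.43810951,  0.47779592,  0.02236698,  1.55648949, -0.01151662,
        1.10925428, -0.08310234]), 'joint_vel': array([ 1.69005611e-03,  8.48841287e-04, -7.06267050e-04,  1.79546889e-04,
       -2.05684075e-03,  6.73098084e-05, -2.73637413e-03]), 'joint_torque': array([ 3.91505546e-04, -5.96460915e+01,  1.60828907e+00, -2.81184393e+01,
        1.24962162e-02,  9.56849341e-03, -1.29400439e-05]), 'eef_pos': array([0.16085472, 0.65496999, 0.24731294]), 'tool_rot': array([-4.29140481e-05,  1.20109060e-01,  9.92760287e-01, -9.08267334e-04]), 'contact_force': array([-0.57477596,  0.82699385, -0.17117885]), 'torque': array([-0.01938628, -0.04255718,  0.0447993 ]), 'gripper_width': 0.9996439402575902}
top {'vertical_fov': 54.75804730804203, 'cx': 319.17338122428464, 'cy': 201.34125773947065, 'k1': -0.0759074903390918, 'position': array([ 0.37519134, -0.02998511,  1.16063304]), 'attitude': array([ 0.73650751,  0.07924976, -0.07610932, -0.66744553])}
side {'vertical_fov': 53.544982273555846, 'cx': 318.90742519762716, 'cy': 196.79245611179178, 'k1': 0.023731374176431057,
[... 1150 characters left out ...]
de lock_hole [(0.91, array([309.6, 250.8]), np.int64(8548))]
side lug_top [(0.63, array([295. , 259.1]), np.int64(634))]
side tensioner_pivot [(0.74, array([294.1, 258. ]), np.int64(593)), (0.56, array([256.3, 145.1]), np.int64(66))]
side pin_rack [(0.55, array([252.4, 152.4]), np.int64(517))]
side lock_pin [(0.43, array([253.1, 141.3]), np.int64(76))]
side spare_pin [(0.48, array([257.7, 129.9]), np.int64(36))]
side lock_pin_tip [(0.41, array([254.4, 139.4]), np.int64(24)), (0.22, array([308.6, 251.9]), np.int64(8444))]
side multimeter [(0.97, array([346.6, 159. ]), np.int64(1043))]
side tape_roll [(0.75, array([253.4, 335.7]), np.int64(1063)), (0.58, array([309.8, 249.9]), np.int64(8439))]
```

View pics/top.png

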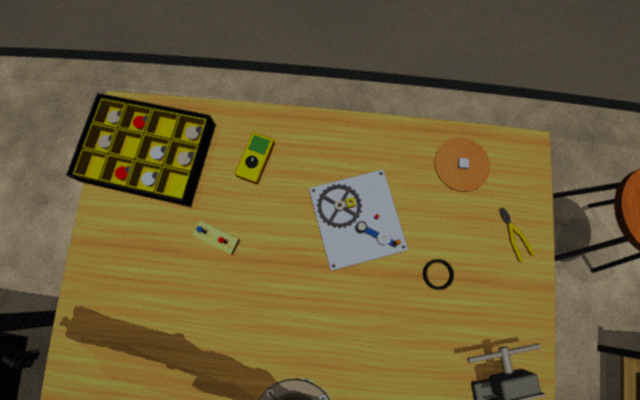

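View pics/side.png

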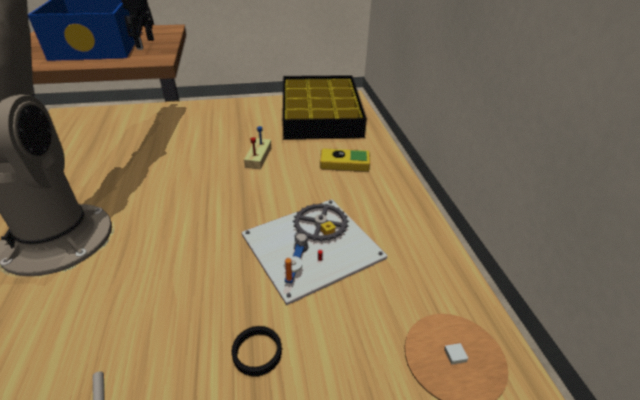

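The top view shows the drive at (358,220) with its sprocket at (340,206) and the lug at about (398,243). The rack is at (217,237), with the red pin at (222,240) and the blue at (202,231). In the side view the red pin is at (254,141) and the lug at (289,262). Next I'll fit poses.

```bash
cat > p.py <<'E'
from h import *
from scipy.optimize import least_squares
T,S=cam('top'),cam('side')
L=[-30+110*np.cos(-2.3),110*np.sin(-2.3),86]
obs=[('top',[130,120,12],(309,188)),('top',[130,-120,12],(382,170)),('top',[-130,-120,12],(408,250)),('top',[-130,120,12],(333,270)),
('top',[50,45,40],(339.5,205.5)),('top',[-30,0,46],(361,227)),('top',[50,11,36],(350,202)),
('side',[50,45,40],(321,217)),('side',[-30,0,46],(301,238)),('side',[50,11,36],(328,227)),('side',L,(288,261)),
('side',[-130,-120,12],(289,299)),('side',[130,-120,12],(385,257)),('side',[130,120,12],(331,202)),('side',[-130,120,12],(243,234))]
def D(x,P): 
    c,s=np.cos(x[2]),np.sin(x[2]); P=np.array(P)/1000
    return np.array([x[0]+c*P[0]-s*P[1],x[1]+s*P[0]+c*P[1],P[2]])
fun=lambda x:np.concatenate([proj(n,D(x,P),T if n=='top' else S)-u for n,P,u in obs])
r=least_squares(fun,[.6,0,0.2],loss='soft_l1')
print('drive',r.x,np.round(r.fun.reshape(-1,2),1).tolist())
print('hole',D(r.x,[50,11,36]),'lug',D(r.x,L),'piv',D(r.x,[-30,0,46]))
# red pin via HSV
for n,C,box in(('top',T,(190,215,245,260)),('side',S,(235,115,280,175))):
    im=cv2.imread(f'pics/{n}.png'); h=cv2.cvtColor(im,cv2.COLOR_BGR2HSV)
    x0,y0,x1,y1=box; h=h[y0:y1,x0:x1]
    for nm,m in(('red',((h[...,0]<8)|(h[...,0]>172))&(h[...,1]>130)),('blue',(h[...,0]>95)&(h[...,0]<130)&(h[...,1]>80))):
        ys,xs=np.nonzero(m); 
        if len(xs): print(n,nm,len(xs),xs.mean()+x0,ys.mean()+y0,xs.min()+x0,xs.max()+x0,ys.min()+y0,ys.max()+y0, at_z(n,(xs.mean()+x0,ys.mean()+y0),.07,C))
p,M,o=tool();print(p,M)
E
python3 p.py
```

```text
drive [ 0.59009117 -0.13447573  0.36125376] [[-0.3, 0.3], [1.2, -1.0], [0.8, -0.3], [-1.7, 1.2], [0.3, -0.7], [1.2, -0.7], [0.7, 0.2], [-0.4, -0.3], [-0.2, -0.3], [-0.0, -0.9], [0.4, -0.1], [-2.5, 4.5], [3.0, -1.5], [0.3, -3.0], [-2.4, -1.5]]
hole [ 0.63297598 -0.10651336  0.036     ] lug [ 0.52246018 -0.24771649  0.086     ] piv [ 0.56202754 -0.14507915  0.046     ]
top red 25 221.28 239.6 219 225 237 242 [0.48030346 0.25297832 0.07      ]
top blue 25 199.52 229.2 197 204 227 231 [0.503457  0.3200255 0.07     ]
side red 18 252.61111111111111 139.88888888888889 251 254 138 143 [0.4775518 0.2712343 0.07     ]
side blue 12 259.0833333333333 128.58333333333334 258 260 127 131 [0.50126308 0.33894267 0.07      ]
[0.16094252 0.65554013 0.24828267] [[-9.71138977e-01  2.38514330e-01 -4.27923670e-05]
 [ 2.38514331e-01  9.71138977e-01 -2.79314967e-05]
 [ 3.48952733e-05 -3.73319580e-05 -9.99999999e-01]]
```

>>> carry_out:
  moves:
    - [[0,0,0],[-4.5,-3.5,0.3],4.5]
    - [[0,0,0],[-9,-7,0.6],4.5]
    - [[0,0,0],[-13.5,-10.5,1],4.5]
    - [[0,0,0],[-18,-14,1.5],4.5]
    - [[0,0,0],[-22.5,-17.6,2],4.5]
  newtons: 60

```text
t: 1.72
eef_pos: [0.3386, 0.4295, 0.2285]
tool_rot: [0.0, 0.12, 0.993, 0.0]
contact_force: [1.6, -0.0, 0.4]
gripper_width: 0.528
```

>>> carry_out:
  moves:
    - [[0,0,0],[-4.5,-3.5,0.5],4.5]
    - [[0,0,0],[-9,-7,1],4.5]
    - [[0,0,0],[-13.5,-10.6,1.5],4.5]
    - [[0,0,0],[-17.9,-14.2,2],4.5]
    - [[0,0,0],[-17.9,-14.2,2],4.5]

```text
t: 2.35
eef_pos: [0.4802, 0.2452, 0.2083]
tool_rot: [0.001, 0.125, 0.992, -0.001]
contact_force: [-0.3, 0.1, -0.2]
gripper_width: 0.53
```

```bash
python3 - <<'E'
from h import *
p,M,o=tool();W=cam('wrist');print(o['t'],p,M.round(3).tolist(),o['gripper_width'])
im=snap('wrist','w1.png')
for l in('lock_pin','spare_pin'): print(l,[(round(s['score'],2),np.round(s['location'],1),s['region'].sum()) for s in bot.silhouettes(l,'wrist')][:3])
print(proj('wrist',[.478,.2505,.088],W),proj('wrist',[.478,.2505,.03],W))
h=cv2.cvtColor(im,cv2.COLOR_RGB2HSV)
m=(((h[...,0]<8)|(h[...,0]>172))&(h[...,1]>130)&(h[...,2]>50)).astype(np.uint8)
n,_,st,ce=cv2.connectedComponentsWithStats(m)
for i in range(1,n):
    if st[i,4]>80: print(st[i],ce[i],at_z('wrist',ce[i],.085,W))
E
```

```text
2.35 [0.48024331 0.24522801 0.20827243] [[-0.969, 0.247, 0.001], [0.247, 0.969, -0.002], [-0.002, -0.002, -1.0]] 0.5304096549613615
lock_pin [(0.63, array([323.3, 193.9]), np.int64(418))]
spare_pin [(0.63, array([399.7, 202.4]), np.int64(541))]
[321.68270466 195.57533691] [320.76224474 178.63042452]
[316 176  19  31 347] [324.43804035 193.89337176] [0.4780441  0.25304937 0.085     ]
[ 11 336  24  18 152] [ 21.51973684 345.22368421] [ 0.56362002 -0.10366487  0.085     ]
[627 370  13  11 112] [633.14285714 374.65178571] [0.76917879 0.53703702 0.085     ]
```

View pics/w1.png

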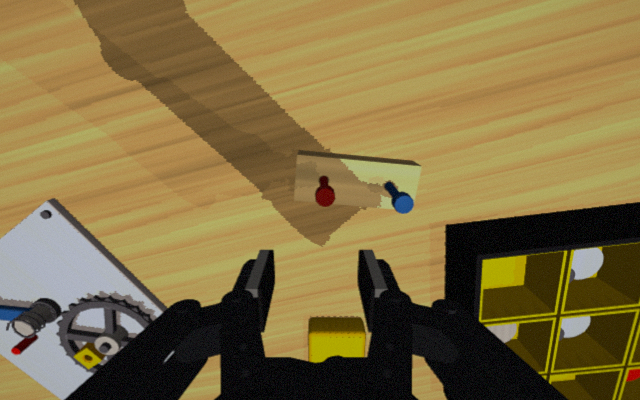

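The wrist view shows the red head at (325,195) and the blue pin's head at (402,203), 70 mm apart. The jaws opened to 45 mm will fit around the red one.

>>> carry_out:
  moves:
    - [[0,0,0],[-0.1,0.3,4],4.5]
    - [[0,0,0],[-0.1,0.3,8],4.5]
    - [[0,0,0],[-0.1,0.3,10.5],4.5]
    - [[0,0,0],[-0.1,0.3,12.6],4.5]
    - [[0,0,0],[-0.1,0.3,12.8],4.5]

```text
t: 3.12
eef_pos: [0.4773, 0.2543, 0.0791]
tool_rot: [-0.001, 0.119, 0.993, -0.001]
contact_force: [-1.1, -0.4, 0.3]
gripper_width: 0.528
```

```bash
python3 - <<'E'
from h import *
p,M,o=tool();W=cam('wrist');print(o['t'],p,M.round(3).tolist(),o['contact_force'])
im=snap('wrist','w2.png')
E
```

```text
3.125 [0.47734002 0.25431439 0.07910051] [[-0.972, 0.236, -0.003], [0.236, 0.972, -0.001], [0.002, -0.002, -1.0]] [-1.05929051 -0.4202264   0.34777299]
```

View pics/w2.png

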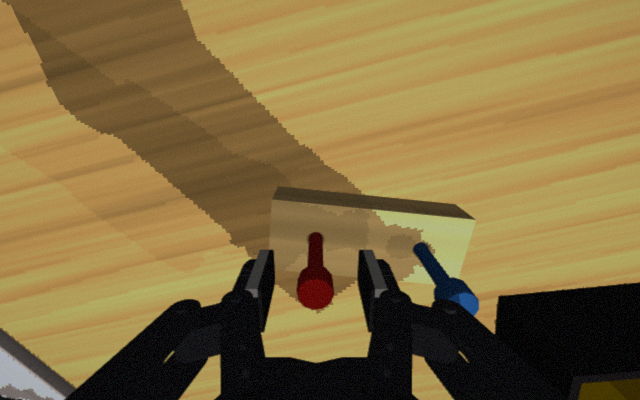

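The red head sits at (315,292), midway between the pads at columns 262 and 369. Closing on it now.

>>> carry_out:
  moves:
    - [[0,0,0],[0,0,0],1]
    - [[0,0,0],[0,0,0],1]
    - [[0,0,0],[0,0,0],1]
    - [[0,0,0],[0,0,0],1]
    - [[0,0,0],[0,0,0],1]
  newtons: 60

```text
t: 3.8
eef_pos: [0.4801, 0.2537, 0.0814]
tool_rot: [0.001, 0.12, 0.993, 0.001]
contact_force: [-0.5, 0.9, 6.9]
gripper_width: 0.18
```

>>> carry_out:
  moves:
    - [[0,0,0],[0,0,-1],1]
    - [[0,0,0],[0,0,-3],1]
    - [[0,0,0],[0,0,-6],1]
    - [[0,0,0],[0,0,-9],1]
    - [[0,0,0],[0,0,-9],1]

```text
t: 4.42
eef_pos: [0.4804, 0.2536, 0.1728]
tool_rot: [0.002, 0.12, 0.993, 0.002]
contact_force: [0.9, -0.7, -0.5]
gripper_width: 0.184
```

```bash
python3 - <<'E'
from h import *
p,M,o=tool();W=cam('wrist');print(o['t'],p,M.round(3).tolist(),o['contact_force'],o['gripper_width'])
im=snap('wrist','w3.png');print(W)
for z in (-.068,-.005): print(proj('wrist',p+M@np.array([0,0,.002 if z>-.01 else .067]),W))
E
```

```text
4.425 [0.48038377 0.25359687 0.17284205] [[-0.971, 0.239, 0.004], [0.239, 0.971, 0.003], [-0.003, 0.003, -1.0]] [ 0.87269991 -0.68836734 -0.46235051] 0.18409825590957613
({'vertical_fov': 67.96618175372656, 'cx': 315.80677540602886, 'cy': 201.41831933864043, 'k1': -0.001396627996928555, 'position': array([0.39866952, 0.27291958, 0.29927088]), 'attitude': array([ 0.77617413, -0.13050739, -0.10428488,  0.60798537])}, array([[ 0.2389569 , -0.91658514, -0.32057961],
       [ 0.97102492,  0.22664322,  0.07578555],
       [ 0.00319328, -0.32940028,  0.94418497]]), array([0.39866952, 0.27291958, 0.29927088]), np.float64(296.7010342365814))
[316.34282005 223.63305735]
[316.52442231 275.08486076]
```

View pics/w3.png

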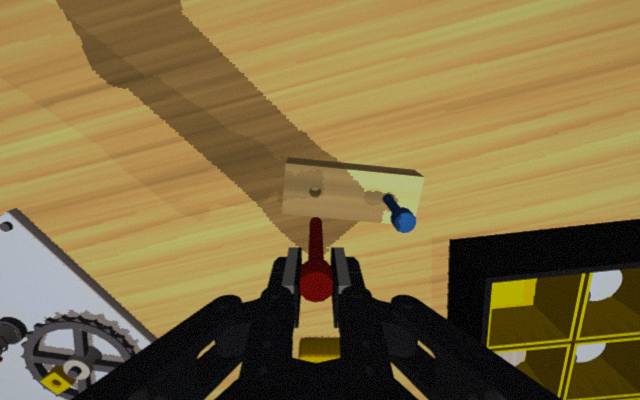

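The pin is in the grip, tip at (316,220), and its rack hole shows empty at (315,190). Now to a point above the lock hole.

>>> carry_out:
  moves:
    - [[0,0,0],[-3.3,-4.5,0],1]
    - [[0,0,0],[-6.6,-9,0],1]
    - [[0,0,0],[-10,-13.4,0],1]
    - [[0,0,0],[-13.4,-18,0],1]
    - [[0,0,0],[-16.8,-22.4,0],1]

```text
t: 5.1
eef_pos: [0.5884, -0.0064, 0.169]
tool_rot: [-0.001, 0.12, 0.993, -0.0]
contact_force: [0.2, 0.5, -0.0]
gripper_width: 0.183
```

>>> carry_out:
  moves:
    - [[0,0,0],[-3.3,-4.5,0],1]
    - [[0,0,0],[-5.5,-7.5,0],1]
    - [[0,0,0],[-6.6,-8.9,0],1]
    - [[0,0,0],[-6.6,-8.9,0],1]
    - [[0,0,0],[-6.6,-8.9,0],1]

```text
t: 5.72
eef_pos: [0.6313, -0.1042, 0.1697]
tool_rot: [-0.001, 0.119, 0.993, 0.001]
contact_force: [0.1, 0.7, -0.4]
gripper_width: 0.186
```

```bash
python3 - <<'E'
from h import *
p,M,o=tool();W=cam('wrist');print(o['t'],p,M.round(3).tolist(),o['contact_force'],o['gripper_width'])
im=snap('wrist','w4.png')
print(proj('wrist',p+M@np.array([0,0,.073]),W),proj('wrist',[.633,-.1065,.036],W),proj('wrist',[p[0],p[1],.036],W))
c=im[150:280,240:400]; cv2.imwrite('pics/w4c.png',cv2.resize(c[:,:,::-1],None,fx=4,fy=4,interpolation=cv2.INTER_CUBIC))
h=cv2.cvtColor(im,cv2.COLOR_RGB2HSV)
m=((h[...,0]>20)&(h[...,0]<35)&(h[...,1]>170)&(h[...,2]>90)).astype(np.uint8)
n,_,st,ce=cv2.connectedComponentsWithStats(m)
for i in range(1,n):
    if st[i,4]>80: print(st[i],ce[i],at_z('wrist',ce[i],.036,W))
E
```

```text
5.725 [ 0.63125014 -0.10422983  0.1697283 ] [[-0.972, 0.236, -0.001], [0.236, 0.972, 0.001], [0.002, 0.001, -1.0]] [ 0.14050447  0.72246677 -0.38432779] 0.18607138470008475
[316.31170613 220.34497724] [314.11981496 197.37980251] [316.05985028 195.07420114]
[ 588  162   52  138 2524] [620.48771791 238.00079239] [0.74380151 0.17300636 0.036     ]
[301 182  37  35 494] [318.90688259 199.12145749] [ 0.63569753 -0.10259616  0.036     ]
```

View pics/w4c.png

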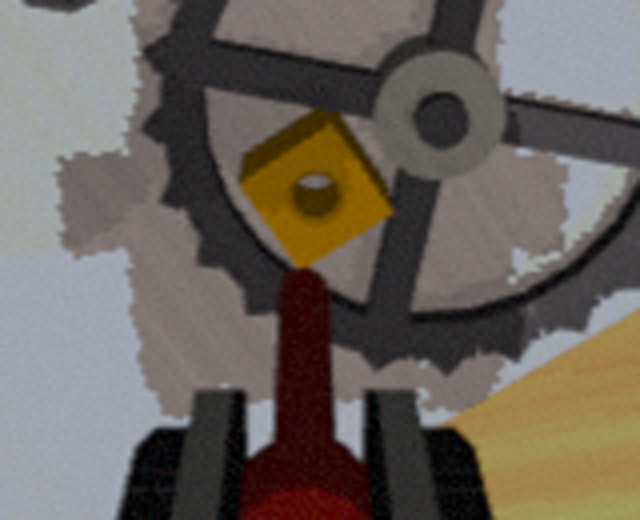

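The crop shows the lock hole at full-image pixel (319,198) and the pin tip at (315.5,218). That puts the hole about 3 mm away in both tool -x and +y. I'll correct, descend and look again.

>>> carry_out:
  moves:
    - [[0,0,0],[-0.3,0.3,2],1]
    - [[0,0,0],[-0.3,0.3,4],1]
    - [[0,0,0],[-0.3,0.3,4.8],1]
    - [[0,0,0],[-0.3,0.3,4.8],1]
    - [[0,0,0],[-0.3,0.3,4.8],1]

```text
t: 6.4
eef_pos: [0.6357, -0.1048, 0.1227]
tool_rot: [0.0, 0.12, 0.993, -0.0]
contact_force: [0.4, -0.5, -0.3]
gripper_width: 0.185
```

```bash
python3 - <<'E'
from h import *
p,M,o=tool();W=cam('wrist');print(o['t'],p,M.round(3).tolist(),o['contact_force'],o['gripper_width'])
im=snap('wrist','w5.png')
print(proj('wrist',p+M@np.array([0,0,.073]),W),proj('wrist',[p[0],p[1],.036],W))
c=im[150:280,240:400]; cv2.imwrite('pics/w5c.png',cv2.resize(c[:,:,::-1],None,fx=4,fy=4,interpolation=cv2.INTER_CUBIC))
E
```

```text
6.4 [ 0.63569406 -0.10482566  0.12266678] [[-0.971, 0.239, 0.001], [0.239, 0.971, -0.0], [-0.001, 0.0, -1.0]] [ 0.38899222 -0.53710717 -0.30334709] 0.18543899380972692
[316.30393643 220.3390996 ] [316.27902772 213.41215861]
```

View pics/w5c.png

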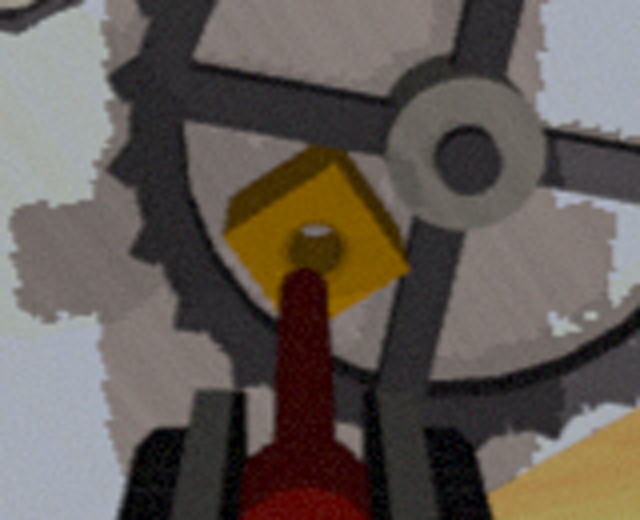

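The crop shows the hole centre at about (319,212) and the tip apex at (316,217). I'll fit the pin's true offset in the grip from its red outline.

```bash
python3 - <<'E'
from h import *
from scipy.optimize import least_squares
p,M,o=tool();W=cam('wrist');print(p)
im=cv2.imread('pics/w5.png');h=cv2.cvtColor(im,cv2.COLOR_BGR2HSV)
m=(((h[...,0]<8)|(h[...,0]>172))&(h[...,1]>130)&(h[...,2]>25)).astype(np.uint8)
n,l,st,ce=cv2.connectedComponentsWithStats(m);
i=[i for i in range(1,n) if abs(ce[i][0]-316)<15 and st[i,4]>200][0]
m=l==i;ys,xs=np.nonzero(m);print(st[i])
for r in (218,222,228,235,245,255,270,280,290,297): 
    x=xs[ys==r]; 
    if len(x): print(r,x.min(),x.max()+1)
top,bot_=ys.min(),ys.max()+1
a=np.linspace(0,2*np.pi,60)
def ring(dx,dy,d,r): return np.array([proj('wrist',p+M@np.array([dx+r*np.cos(t),dy+r*np.sin(t),d]),W) for t in a])
def f(v):
    return [ring(v[0],0,v[1],.0045)[:,1].min()-top, ring(v[0],0,v[1]-.08,.009)[:,1].max()-bot_]
r=least_squares(f,[0,.073],x_scale=[.001,.01]);print('dx,depth',r.x,r.fun,top,bot_)
dx,d=r.x
print('tip',ring(dx,0,d,1e-6)[0],'axis at .036',proj('wrist',p+M@np.array([dx,0,p[2]-.036]),W))
print('hole rel tool', M.T@(at_z('wrist',(319,212.3),.036,W)-p))
# hole mouth from image: dark/edge fit by block face minus
E
```

```text
[ 0.63580698 -0.10483514  0.12287959]
[ 299  217   35   85 1737]
218 313 319
222 311 321
228 310 321
235 309 322
245 309 323
255 309 323
270 301 332
280 299 333
290 299 334
297 305 328
dx,depth [-0.00367781  0.07739762] [8.52651283e-14 1.13686838e-13] 217 302
tip [316.26200015 222.59464127] axis at .036 [316.24729827 217.78316622]
hole rel tool [0.00088473 0.00212196 0.08687885]
```

>>> carry_out:
  moves:
    - [[0,0,0],[0.3,0.2,0.3],1]
    - [[0,0,0],[0.3,0.2,0.7],1]
    - [[0,0,0],[0.3,0.2,0.7],1]
    - [[0,0,0],[0.3,0.2,0.7],1]

```text
t: 6.95
eef_pos: [0.633, -0.1019, 0.1153]
tool_rot: [0.0, 0.12, 0.993, -0.0]
contact_force: [0.1, 0.8, -0.7]
gripper_width: 0.182
```

```bash
python3 - <<'E'
from h import *
p,M,o=tool();W=cam('wrist');print(o['t'],p,M.round(3).tolist(),o['contact_force'],o['gripper_width'])
im=snap('wrist','w6.png')
print(proj('wrist',[p[0],p[1],.036],W))
c=im[170:270,270:370]; c=cv2.resize(c[:,:,::-1],None,fx=6,fy=6,interpolation=cv2.INTER_CUBIC)
cv2.imwrite('pics/w6c.png',cv2.convertScaleAbs(c,alpha=1.8))
E
```

```text
6.95 [ 0.63298029 -0.10192391  0.11527805] [[-0.971, 0.239, -0.0], [0.239, 0.971, -0.0], [-0.0, -0.0, -1.0]] [ 0.11370957  0.81816555 -0.67731931] 0.18223409153613787
[316.32585658 217.08097352]
```

View pics/w6c.png

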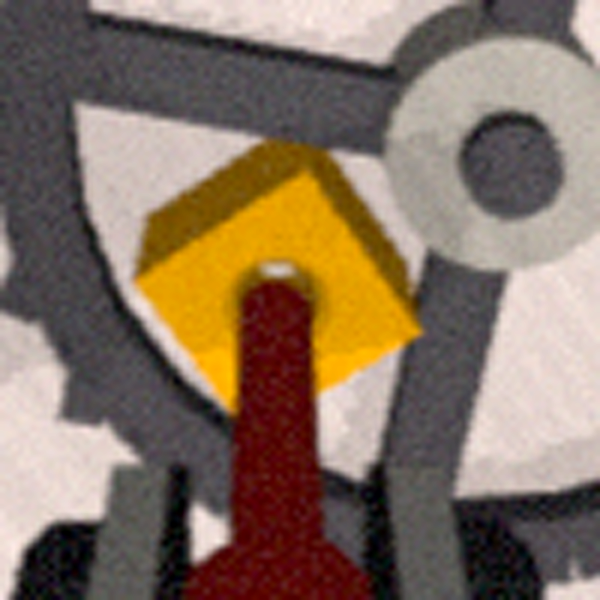

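In this crop the tip centre, about (276,310), lies just below the hole centre, (278,299). The last few mm of descent should close that gap, so I'm feeding the pin in gently.

>>> carry_out:
  moves:
    - [[0,0,0],[0,0,0.3],1]
    - [[0,0,0],[0,0,0.6],1]
    - [[0,0,0],[0,0,0.8],1]
    - [[0,0,0],[0,0,1.0],1]

```text
t: 7.5
eef_pos: [0.6331, -0.1019, 0.1052]
tool_rot: [0.0, 0.12, 0.993, 0.0]
contact_force: [0.6, 0.7, -0.1]
gripper_width: 0.183
```

>>> carry_out:
  moves:
    - [[0,0,0],[0,0,0.5],1]
    - [[0,0,0],[0,0,1.0],1]
    - [[0,0,0],[0,0,1.4],1]
    - [[0,0,0],[0,0,1.6],1]
    - [[0,0,0],[0,0,1.7],1]

```text
t: 8.12
eef_pos: [0.6331, -0.1019, 0.0882]
tool_rot: [0.0, 0.12, 0.993, 0.0]
contact_force: [0.6, 0.9, 0.5]
gripper_width: 0.181
```

>>> carry_out:
  moves:
    - [[0,0,0],[0,0,0.2],1]
    - [[0,0,0],[0,0,0.4],1]
    - [[0,0,0],[0,0,0.5],1]
    - [[0,0,0],[0,0,0.6],1]

```text
t: 8.62
eef_pos: [0.6353, -0.1025, 0.0852]
tool_rot: [0.003, 0.12, 0.993, 0.0]
contact_force: [-1.2, 0.7, 19.2]
gripper_width: 0.184
```

It bottomed at TCP z = 0.085, as the 73 mm depth predicted, with 19 N. I'll relax, open and rise.

>>> carry_out:
  moves:
    - [[0,0,0],[0,0,-0.2],1]
    - [[0,0,0],[0,0,-0.2],4.5]
    - [[0,0,0],[0,0,-0.2],4.5]
    - [[0,0,0],[0,0,-0.2],4.5]
    - [[0,0,0],[0,0,-2],4.5]

```text
t: 9.25
eef_pos: [0.6316, -0.1017, 0.1013]
tool_rot: [-0.002, 0.12, 0.993, -0.0]
contact_force: [0.2, -0.5, -0.6]
gripper_width: 0.522
```

>>> carry_out:
  moves:
    - [[0,0,0],[0,0,-3],4.5]
    - [[0,0,0],[0,0,-6],4.5]
    - [[0,0,0],[2,-3,-8],4.5]
    - [[0,0,0],[2,-3,-8],4.5]

```text
t: 9.75
eef_pos: [0.6058, -0.1296, 0.1855]
tool_rot: [0.002, 0.122, 0.992, -0.001]
contact_force: [-0.1, -0.3, -0.0]
gripper_width: 0.527
```

```bash
python3 - <<'E'
from h import *
p,M,o=tool();W=cam('wrist');print(o['t'],p,M.round(3).tolist(),o['contact_force'],o['gripper_width'])
im=snap('wrist','w7.png')
hole=np.array([.635,-.1024])
print('head if home',proj('wrist',[*hole,.092],W),'if up 10mm',proj('wrist',[*hole,.102],W))
for l in('lug_top','tensioner_pivot'): print(l,[(round(s['score'],2),np.round(s['location'],1),s['region'].sum()) for s in bot.silhouettes(l,'wrist')][:3])
E
```

```text
9.75 [ 0.60582365 -0.12961497  0.18552995] [[-0.97, 0.243, 0.003], [0.243, 0.97, -0.002], [-0.004, -0.001, -1.0]] [-0.07327963 -0.29028997 -0.04231183] 0.5271015703973596
head if home [357.3263406  234.70774862] if up 10mm [358.99497917 240.26029625]
lug_top [(0.69, array([221. , 141.5]), np.int64(4497))]
tensioner_pivot [(0.79, array([223.4, 142.5]), np.int64(4549))]
```

View pics/w7.png

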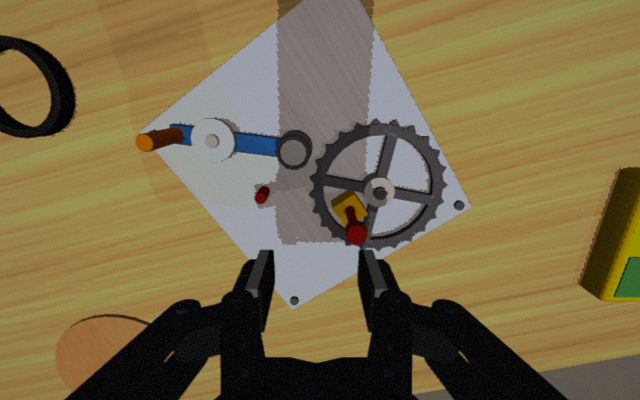

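The red pin stands in the block with its head at (357,233), matching the predicted home position (357,235). The lug's top is at (145,143), the pivot at (294,149) and the stop at (262,195). The tensioner hasn't moved. I'll measure the lug and check the joints for the jaw turn.

```bash
python3 - <<'E'
from h import *
p,M,o=tool();W=cam('wrist');print(p,M.round(3).tolist(),o['q'].round(2))
for n,u,z in(('lug',(145,143),.086),('pivot',(294,149),.046),('head',(356.5,234),.092),('stop',(260,199),.038)): print(n,at_z('wrist',u,z,W))
lug=at_z('wrist',(145,143),.086,W);print('tool',M.T@(lug-p)*100)
E
```

```text
[ 0.60670125 -0.12558316  0.18270666] [[-0.971, 0.238, 0.001], [0.238, 0.971, 0.001], [-0.0, 0.001, -1.0]] [-0.12  0.46  0.29  1.77 -0.16  0.93  1.58]
lug [ 0.5253192 -0.2371127  0.086    ]
pivot [ 0.56163832 -0.13468565  0.046     ]
head [ 0.63326077 -0.09862996  0.092     ]
stop [ 0.60138069 -0.18000627  0.038     ]
tool [  5.25444754 -12.77633801   9.6590126 ]
```

>>> carry_out:
  moves:
    - [[0,0,10],[1,-2.6,0],4.5]
    - [[0,0,20],[2.1,-5.2,0],4.5]
    - [[0,0,30],[3.2,-7.9,0],4.5]
    - [[0,0,40],[4.2,-10.5,0],4.5]
    - [[0,0,50],[5.3,-13.2,0],4.5]

```text
t: 10.52
eef_pos: [0.5235, -0.2414, 0.1817]
tool_rot: [-0.0, 0.53, 0.848, -0.0]
contact_force: [-0.0, 0.0, 1.3]
gripper_width: 0.529
```

>>> carry_out:
  moves:
    - [[0,0,10],[0,0,1],4.5]
    - [[0,0,20],[0,0,2],4.5]
    - [[0,0,26],[0,0,3],4.5]
    - [[0,0,26],[0,0,3],4.5]
    - [[0,0,26],[0,0,3],4.5]

```text
t: 11.15
eef_pos: [0.5239, -0.2414, 0.1523]
tool_rot: [-0.0, 0.705, 0.709, -0.0]
contact_force: [0.5, -0.6, -0.1]
gripper_width: 0.529
```

```bash
python3 - <<'E'
from h import *
p,M,o=tool();W=cam('wrist')
im=snap('wrist','w8.png')
p2,M,o=tool()
print(o['t'],p,p2,M.round(3).tolist(),o['contact_force'],o['gripper_width'])
print(proj('wrist',[p[0],p[1],.086],W))
E
```

```text
11.2 [ 0.52385301 -0.24137953  0.15229298] [ 0.52385462 -0.24160696  0.1525173 ] [[-0.006, 1.0, 0.0], [1.0, 0.006, -0.0], [-0.0, 0.0, -1.0]] [ 0.06645124 -1.0828514  -0.15002365] 0.5261720996912094
[315.03752334 224.17781699]
```

View pics/w8.png

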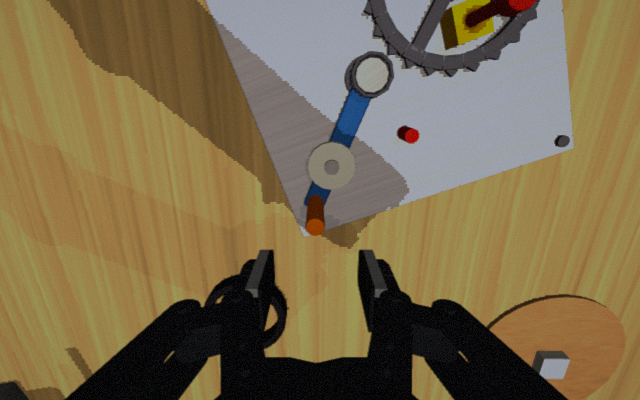

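The lug top is at (315,228), centred in columns between the pads and about 2 mm past the tool axis. Descending and pinching.

>>> carry_out:
  moves:
    - [[0,0,0],[-0.2,0,3],4.5]
    - [[0,0,0],[-0.2,0,6],4.5]
    - [[0,0,0],[-0.2,0,8],4.5]
    - [[0,0,0],[-0.2,0,8.4],4.5]
    - [[0,0,0],[-0.2,0,8.4],1]
  newtons: 50

```text
t: 11.82
eef_pos: [0.5238, -0.2441, 0.0688]
tool_rot: [0.0, 0.706, 0.708, 0.0]
contact_force: [-0.5, 0.2, 0.0]
gripper_width: 0.328
```

>>> carry_out:
  moves:
    - [[0,0,0],[0,0,0],0.8]
    - [[0,0,0],[0,0,0],0.8]
    - [[0,0,0],[0,0,0],0.8]
    - [[0,0,0],[0,0,0],0.8]

```text
t: 12.32
eef_pos: [0.5236, -0.2442, 0.0693]
tool_rot: [0.0, 0.706, 0.708, 0.0]
contact_force: [-2.8, 0.3, 7.2]
gripper_width: 0.151
```

>>> carry_out:
  moves:
    - [[0,0,0],[-0.35,1.05,0],0.8]
    - [[0,0,0],[-0.6,2.1,0],0.8]
    - [[0,0,0],[-0.7,3.2,0],0.8]
    - [[0,0,0],[-0.73,4.3,0],0.8]
    - [[0,0,0],[-0.65,5.4,0],0.8]

```text
t: 12.95
eef_pos: [0.5757, -0.254, 0.0693]
tool_rot: [0.001, 0.707, 0.708, -0.002]
contact_force: [-7.0, -6.9, 5.5]
gripper_width: 0.148
```

>>> carry_out:
  moves:
    - [[0,0,0],[0.2,1.1,0],0.8]
    - [[0,0,0],[0.5,2.1,0],0.8]
    - [[0,0,0],[0.85,2.9,0],0.8]
    - [[0,0,0],[0.9,3.05,0],0.8]
    - [[0,0,0],[0.9,3.05,0],0.8]

```text
t: 13.58
eef_pos: [0.6069, -0.2443, 0.0692]
tool_rot: [0.001, 0.706, 0.708, -0.002]
contact_force: [-3.7, -5.7, 3.0]
gripper_width: 0.148
```

>>> carry_out:
  moves:
    - [[0,0,0],[0.1,0.3,0],0.8]
    - [[0,0,0],[0.2,0.5,0],0.8]
    - [[0,0,0],[0.3,0.7,0],0.8]
    - [[0,0,0],[0.3,0.7,0],0.8]

```text
t: 14.08
eef_pos: [0.6096, -0.2432, 0.0691]
tool_rot: [-0.001, 0.707, 0.707, -0.004]
contact_force: [-14.8, -7.4, 11.7]
gripper_width: 0.148
```

```bash
python3 - <<'E'
from h import *
p,M,o=tool();print(o['t'],p,o['contact_force'],o['gripper_width'])
a=np.array([.5635,-.1415]);d=p[:2]-a;print('radius',np.hypot(*d),'value',np.arctan2(d[1],d[0])-.361+2.3)
im=snap('wrist','w9.png');snap('top','t9.png');s=snap('side','s9.png')
E
```

```text
14.075 [ 0.60955604 -0.24322159  0.06908829] [-14.75639208  -7.37766206  11.74752291] 0.14790350394786406
radius 0.11166216880449183 value 0.7933551322367396
```

View pics/w9.png

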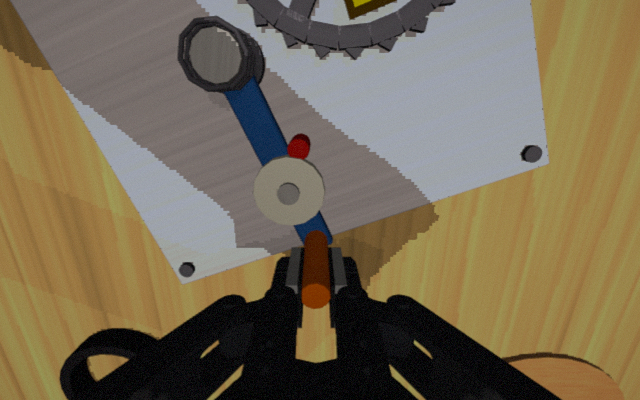

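The blue bar is against the red stop at (299,148), and the pads hold the lug at (316,270). One settling check and a final side view of the pin follow.

>>> carry_out:
  moves:
    - [[0,0,0],[0,0.1,0],0.8]
    - [[0,0,0],[0,0.1,0],0.8]
    - [[0,0,0],[0,0.1,0],0.8]
    - [[0,0,0],[0,0.1,0],0.8]

```text
t: 14.72
eef_pos: [0.6097, -0.2432, 0.0691]
tool_rot: [-0.002, 0.707, 0.707, -0.004]
contact_force: [-17.8, -6.1, 13.9]
gripper_width: 0.148
```

```bash
python3 - <<'E'
from h import *
s=snap('side');t=snap('top')
a=cv2.resize(s[170:310,225:405],None,fx=4,fy=4,interpolation=cv2.INTER_CUBIC)
cv2.imwrite('pics/s10.png',a[:,:,::-1])
print(proj('side',[.635,-.1024,.092]),proj('side',[.635,-.1024,.036]),tool()[2]['contact_force'])
E
```

```text
[329.18374432 206.79970684] [328.47345792 224.86645351] [-17.26720578  -6.92158932  13.12127386]
```

View pics/s10.png

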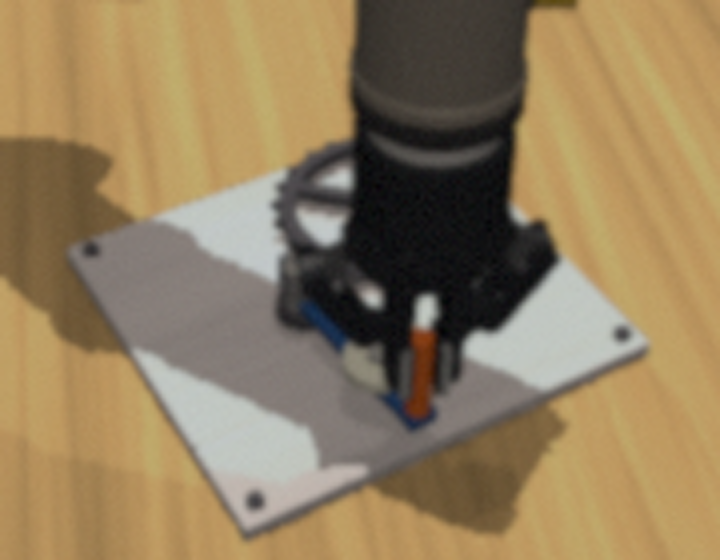

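The side view shows the lug in the pads, but the arm hides the pin. The extra 1 mm of command didn't move the lug, so it is firmly on the stop. Handing in.

```bash
python3 -c "
from station import bot
print(bot.hand_in())"
```

```text
the job is handed in; nothing more can be done
None
```

I put the red lock pin in the yellow block and released it. I then swung the tensioner to its red stop and handed the job in at about 15 s, with the fingers still holding the lug. No verdict was reported.

- **Lock pin:** it bottomed out in the hole at TCP z = 0.085 m with about 19 N, the height I expected for fully home. After release, the wrist camera showed its head at (357,233), against a predicted (357,235). I could not see the pin in the last side view because the arm was in front of it. Nothing in my later moves went near the pin.
- **Tensioner:** the measured swing was 0.793 rad of 0.80, a gap smaller than the measurement error. The wrist picture shows the blue bar touching the red stop. Pushing 1 mm further did not move the lug; the sideways force is about 18–19 N, of which the spring gives about 5 N. There is also about 13 N of vertical load on the tool from pinching the lug; I left it as is.
- **Disagreements on the way:** a fit of the pin's position in the grip gave a 3.7 mm offset and 77 mm depth, while other readings gave 73 mm. I went by the close-up picture instead, and the pin went in without resistance.
- **Bystanders:** I never touched the blue pin, the multimeter or the tape roll, but I did not check their positions again at the end.

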